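Lay the upended cord reel down and close up its row

TASK

In the counter display, one red reel of cord has been left standing on end at the front of its trough. With shut fingers, push it over so that it lies down lengthwise in its trough like the others, then gently push it along until it is closed up against the other red reel. Do not pick up, pinch or carry anything, and leave the other reels and the things on the counter where they are.

Things in the scene. Friction and masses are not known exactly. Their poses are not given: they have to be found in the camera images.
- red_reel: Red cord reel standing on end, loose, about 160 g: 105 mm long, two white flanges 50 mm across and 6 mm thick, winding 43 mm across. Origin at its centre; z axis along the reel (vertical while it stands). Starts at trough x -135 to -105 mm. A push near its top tips it about its foot's edge; leaned past 25 degrees it falls by itself. Home, its centre is at trough x = +7, z = 29 mm.
- red_trough: Fixed white trough holding it, one of three 76 mm apart on a grey plinth, colours in any order. Origin: centre of its underside, 12 mm above the counter. x runs along it from the open front end (14 mm lip, red tag) to the back stop, y across, z up. Inside 330 mm long (x -165 to +165), 58 mm wide; over the origin the floor is 4 mm, side walls 28 mm and back stop 50 mm high.
- red_back_reel: The other red reel, same size, loose, already lying lengthwise in the red trough against its back stop: origin at its centre, its x axis along the reel. Its front end is at trough x = +60 mm.
- blue_front_reel: Blue reel of the same size lying in the blue trough, nearer its front; origin at its centre. Leave alone.
- blue_back_reel: Blue reel of the same size lying in the blue trough against its stop; origin at its centre. Leave alone.
- mustard_front_reel: Mustard-yellow reel of the same size lying in the mustard trough, nearer its front; origin at its centre. Leave alone.
- mustard_back_reel: Mustard-yellow reel of the same size lying in the mustard trough against its stop; origin at its centre. Leave alone.
- button_jar: Amber glass jar of 68 mm diameter, 85 mm tall, blue cap, standing loose on the counter to the robot's right; origin at the centre of its underside. Leave alone.
- tape_measure: Yellow round tape measure of 56 mm diameter, 16 mm high, lying loose on the counter to the robot's right; origin at the centre of its underside. Leave alone.
- thread_cone: Green cone of thread, 60 mm in diameter at the foot, 102 mm tall, standing loose on the counter to the robot's left; origin at the centre of its underside. Leave alone.

How it is judged:
On the way:
1. the red reel has been pushed over and lies in its trough (angle between red_reel's own z axis and vertical between 1.48 and 1.66 rad and z of red_reel in the frame of red_trough below 0.036 m), for 0.2 s.
At the end, for the whole second after the job is handed in: The red reel lies flat and lengthwise in its trough (within about 7 degrees), closed up against the other red reel with less than 8 mm between them and the row against the back stop to within 10 mm, at rest (all of step 1 and angle between the z axis of red_reel and the x axis of red_trough, either way round below 0.12 rad and z of red_reel in the frame of red_trough above 0.022 m and y of red_reel in the frame of red_trough between -0.012 and 0.012 m and distance between red_reel and red_back_reel below 0.113 m and x of red_reel in the frame of red_trough above -0.003 m and linear speed of red_reel below 0.02 m/s and angular speed of red_reel below 0.3 rad/s); the robot touches nothing.
It fails at once if the red reel is picked up (its centre more than 70 mm above the trough's underside) (z of red_reel in the frame of red_trough above 0.07 m).
It fails at once if the red reel is pinched or shoved hard (over 35 N) (contact force between the fingers and red_reel above 35 N).
It fails at once if another reel is moved (more than 15 mm) (distance of any of red_back_reel, blue_front_reel, blue_back_reel, mustard_front_reel, mustard_back_reel from where it was at the start of the episode above 0.015 m).
It fails at once if something else on the counter is moved (more than 15 mm) (distance of any of button_jar, tape_measure, thread_cone from where it was at the start of the episode above 0.015 m).
It also fails if it takes over 38 s, if anything falls off the work surface, if the arm or the gripper's body presses on something with over 40 N, if the wrist force passes 120 N, or if a joint passes its speed limit or range.

ROBOT

A 6-joint arm with a two-finger parallel gripper is mounted at the origin on the work surface. World frame = base frame: x ahead of the robot, y to its left, z up, the work surface at z = 0. Lengths are in m, angles in rad, forces in N, time in s.
With the tool pointing down it reaches from about 0.275 to 0.975 m from the base axis. Payload 8.4 kg.
Tool frame: the origin (TCP) lies on the centre line of the jaws, within the pads' length; the fingertips stand 17 mm ahead of it and the grasp point (between the pads) lies 2 mm behind it; z points along the fingers, y is the line along which they close (so a half turn about z gives the same grasp; the last joint's range is limited). The gripper opens to 92 mm and grips with 3 to 60 N. Pads are 20 mm wide; open, the fingers measure 128 mm over their backs; the gripper's body (75 mm by 189 mm) begins 69 mm behind the grasp point.
Start: joints at [-1.103, 0.353, 1.633, -0, 1.155, -0.002], TCP at [0.283, -0.557, 0.232] pointing down, gripper open.
Joint ranges: [-2.63, 2.63], [-0.92, 2.1], [0.06, 2.66], [-1.3, 4.44], [0, 2.69], [-3.02, 3.02]. Speed limits (rad/s): [2.22, 2.22, 2.79, 3.14, 3.14, 3.14].

INTERFACE

Orientations are given as a rotation vector (axis times angle).
In Python, from workcell import readout, optics, ticket, models gives the robot as it stands.
- The arm moves only by the shell command python3 -m crank 'ROWS' [FORCE]. ROWS is JSON, a list of rows, each an object of numbers: "x", "y", "z": the shift along the tool's x, y, z in mm; "ax", "ay", "az": the turn, a rotation vector about the tool's x, y, z in degrees; "fingers": the gripper's target within -1 to 1 (fully open at 1, half-way at 0, shut at -1). A call has 1 to 10 rows; each row shifts and turns the commanded pose from where the row before left it, along the tool's axes as they then stand; what a row does not reach is not made up. A row lasts 1/12 s, in which the tool goes at most 41.7 mm and 7.16 degrees, less where a joint would pass 70% of its speed; a pose out of reach is approached as far as the arm can. A call is refused whole if a number of a shift passes 41.7 or a number of a turn 7.16, either way. A call with a gripper value outside its range is refused whole. The fingers move at their own pace and stop on an object; FORCE is the grip in N (left out, the last holds). Time passes only in rows, so rows that do not move let the fingers close. It gives the time, the measured TCP pose, the force, the opening and the grip force at its end, in the units of the state.
- readout.get_state(): the state, without advancing time (a new reading comes with each control period).
- optics.grab_frame(name): name is "side" or "top" or "wrist"; returns a dict with "image" (480x640x3 uint8, red, green, blue), "fx", "fy", "cx", "cy" (pixels), "rvec" (rotation vector, rad) and "tvec" (3), from world to camera coordinates, as OpenCV has them; the wrist camera has in their place "mount" (4x4, takes a point from camera to tool coordinates, whose origin is the TCP and whose axes are the flange's). Camera axes: x right, y down, z forward; pixel columns grow to the right and rows downward; lengths in m; the calibration is good to about 2 mm. A picture is of the moment at which its call begins: read the wrist's pose just before it. There is no depth.
- ticket.sign_off(): hands the job in; it is judged then, once.
Trained networks look in the newest picture that a camera, given by its name, has taken for a name from the list of things; names that differ only in an ending like _2 or _b are one class to them, and where a whole thing is asked for, a point or a joint stands for the part that bears it (a point fixed in the world has none). Each returns a list of dicts, best first, with "score" (0 to 1); they miss things now and then, are a little off and sometimes report something else, mostly with a low value. They report only what shows in the picture. A call takes as long as a camera call.
- models.recognise(camera, query): "location" ([column, row] in pixels, amid what is visible of it).
- models.outline_of(camera, query): "mask" (480x640 bool, what is visible of it) and "location" ([column, row] in pixels, amid what is visible of it).
The state is a dict: "time_s": time; "joints": joint angles; "joint_vel": joint speeds; "joint_torque": joint torques, N m; "ee_pos": TCP position; "orientation": TCP orientation; "ft_force": force on the tool from outside, world axes, zero at the start; "wrist_torque": the same for the moment, N m; "grip_width": opening from 0.0 (shut) to 1.0 (fully open); "grasp_force": force on a finger pad.
Only numpy, scipy, OpenCV 4.12 (cv2) and the standard library are available. Lean on these libraries where they do the work, as an engineer would, in place of code of your own. Each camera call takes 0.05 s, during which the arm holds its last target. There are 200 camera calls.

## Working session

There is one attempt and no reset: what is moved stays moved. The work goes in short steps, Python scripts to look and compute and a shell command to move; the robot and the scene stay as the last step left them, time stands still between calls to the robot, and variables do not carry over. Pictures are saved under pics/ and viewed, at most 14 in all, crops included, and the job is handed in when it is done.

```bash
mkdir -p pics; cat > h.py <<'E'
import numpy as np, cv2
from workcell import readout, optics, ticket, models
def cam(f):
    K=np.array([[f['fx'],0,f['cx']],[0,f['fy'],f['cy']],[0,0,1]]); R=cv2.Rodrigues(np.array(f['rvec'],float))[0]
    return K,R,np.array(f['tvec'],float)
def back(f,p,z):
    K,R,t=cam(f); d=R.T@np.linalg.inv(K)@[p[0],p[1],1]; c=-R.T@t
    return c+d*(z-c[2])/d[2]
def proj(f,P):
    K,R,t=cam(f); q=K@(R@np.array(P)+t); return q[:2]/q[2]
def save(f,n): cv2.imwrite('pics/'+n+'.png',f['image'][:,:,::-1])
E
python3 - <<'E'
from h import *
s=readout.get_state(); print(s['time_s'],s['ee_pos'],s['orientation'])
F={}
for c in('top','side'):
    f=optics.grab_frame(c); save(f,c)
    K,R,t=cam(f); print(c,'campos',(-R.T@t).round(3))
    for n,z in(('red_reel',.07),('red_back_reel',.041),('red_trough',.012),('blue_front_reel',.041),('mustard_front_reel',.041),('thread_cone',.05),('button_jar',.05),('tape_measure',.016)):
        for r in models.recognise(c,n)[:3]: print(n,round(r['score'],2),np.round(r['location']),back(f,r['location'],z).round(3))
E
```

```text
0.0 [ 0.28270819 -0.55691946  0.2309044 ] [-3.05413403e+00 -7.30849458e-01  5.24333984e-04]
top campos [0.271 0.022 1.5  ]
red_reel 0.95 [367. 217.] [ 0.556 -0.092  0.07 ]
red_reel 0.52 [315. 196.] [0.611 0.037 0.07 ]
red_back_reel 0.93 [278. 230.] [0.529 0.129 0.041]
red_trough 0.91 [329. 226.] [0.545 0.    0.012]
blue_front_reel 0.87 [327. 253.] [0.469 0.007 0.041]
mustard_front_reel 0.85 [313. 195.] [0.618 0.042 0.041]
thread_cone 0.72 [137. 250.] [0.477 0.48  0.05 ]
thread_cone 0.67 [330. 226.] [ 0.539 -0.     0.05 ]
thread_cone 0.31 [276. 202.] [0.599 0.134 0.05 ]
button_jar 0.84 [484. 232.] [ 0.521 -0.387  0.05 ]
tape_measure 0.62 [475. 295.] [ 0.368 -0.366  0.016]
side campos [-0.219  1.176  0.899]
red_reel 0.65 [314. 224.] [ 0.567 -0.096  0.07 ]
red_back_reel 0.71 [280. 272.] [0.536 0.115 0.041]
red_back_reel 0.44 [419. 221.] [ 0.343 -0.306  0.041]
red_trough 0.56 [296. 263.] [0.548 0.023 0.012]
blue_front_reel 0.56 [328. 255.] [ 0.473 -0.015  0.041]
mustard_front_reel 0.81 [274. 244.] [0.626 0.01  0.041]
thread_cone 0.72 [198. 373.] [0.465 0.51  0.05 ]
button_jar 0.76 [373. 194.] [ 0.525 -0.378  0.05 ]
button_jar 0.54 [326. 254.] [ 0.474 -0.005  0.05 ]
tape_measure 0.55 [418. 222.] [ 0.361 -0.345  0.016]
tape_measure 0.46 [312. 278.] [0.473 0.067 0.016]
```

View pics/top.png

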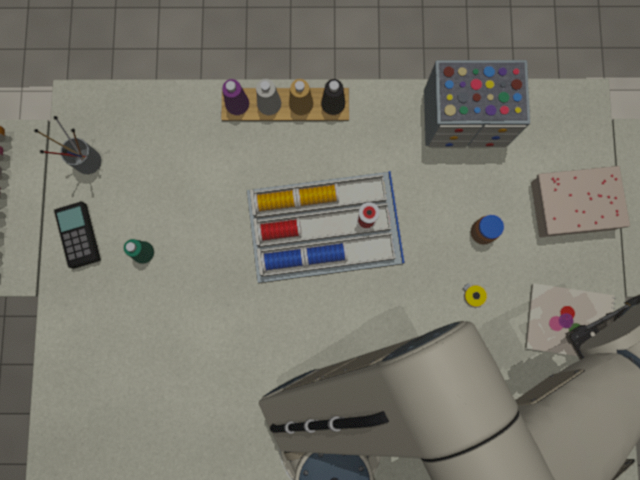

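View pics/side.png

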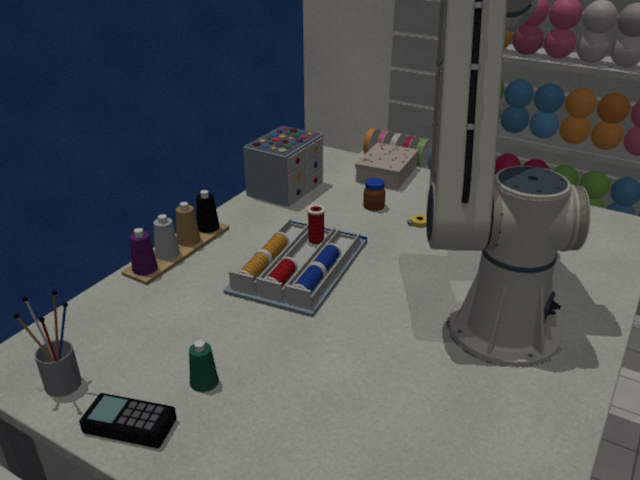

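The top view shows the troughs running right (front) to left (back). The standing reel's top is near (369,212), the red back reel at (279,230), and the jar at (487,230). The side view agrees: the reel stands at (316,225).

```bash
python3 - <<'E'
from h import *
f=optics.grab_frame('top')
P={}
for n in('blue_front_reel','blue_back_reel','mustard_front_reel','mustard_back_reel','red_back_reel','red_reel','red_trough'):
    for r in models.outline_of('top',n)[:2]:
        m=r['mask']; ys,xs=np.nonzero(m); z=.012 if 'trough' in n else .05
        W=np.array([back(f,(a,b),z)[:2] for a,b in zip(xs,ys)]); c=W.mean(0); w,V=np.linalg.eigh(np.cov(W.T)); v=V[:,1]*np.sign(V[1,1])
        print(n,round(r['score'],2),len(xs),c.round(4),'dir',np.degrees(np.arctan2(v[1],v[0])).round(1),'ext',np.ptp((W-c)@v).round(3))
# top flange of the standing reel
im=f['image']; x0,y0=350,195
cv2.imwrite('pics/crop.png',cv2.resize(im[165:290,235:415,::-1],None,fx=4.4,fy=4.4,interpolation=cv2.INTER_CUBIC))
E
```

```text
blue_front_reel 0.67 716 [0.466  0.0124] dir 97.0 ext 0.105
blue_back_reel 0.79 762 [0.4526 0.1171] dir 98.3 ext 0.109
mustard_front_reel 0.91 745 [0.6164 0.0304] dir 96.4 ext 0.109
mustard_back_reel 0.25 755 [ 0.5276 -0.3921] dir 119.5 ext 0.086
red_back_reel 0.9 675 [0.5271 0.1258] dir 97.1 ext 0.103
red_reel 0.57 512 [ 0.563  -0.0939] dir 154.1 ext 0.072
red_reel 0.29 772 [ 0.5286 -0.3924] dir 121.9 ext 0.089
red_trough 0.66 2465 [0.5462 0.0064] dir 96.5 ext 0.35
```

View pics/crop.png

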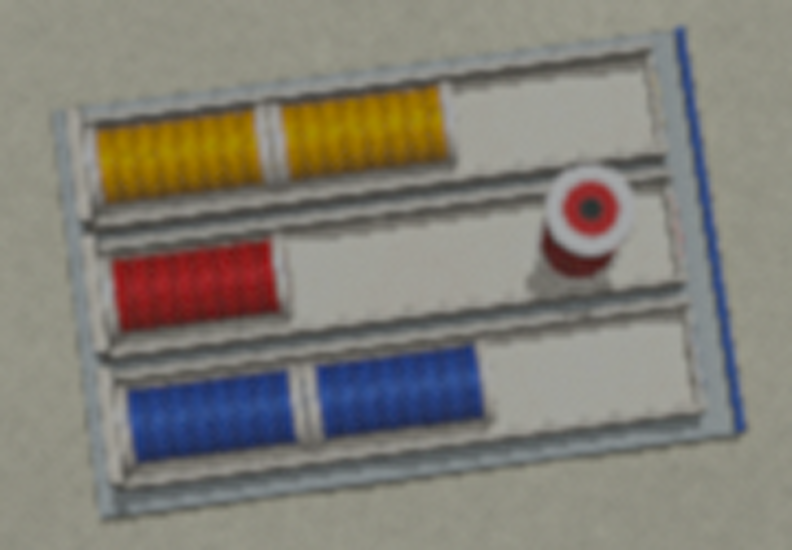

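The crop shows the top flange centred at crop (590,209), which is pixel (369.1,212.5). The trough direction is about 97° in world yaw. I'll turn the tool so y lies along the trough and shut the fingers, then work out the approach.

```bash
python3 -m crank '[{"az":6.7,"fingers":-1},{"az":6.7,"fingers":-1},{"az":6.7,"fingers":-1}]' 20
cat >> h.py <<'E'
U=np.array([np.cos(np.radians(97)),np.sin(np.radians(97))]); N=np.array([-U[1],U[0]])
def delta(T):
    s=readout.get_state(); R=cv2.Rodrigues(np.array(s['orientation']))[0]
    return (R.T@(np.array(T)-s['ee_pos'])*1000).round(1)
E
python3 - <<'E'
from h import *
f=optics.grab_frame('top')
rt=back(f,(369.1,212.5),.121); print('reel',rt)
# points: back reel winding ends/centre line, blue seam, mustard seam at z .066/.0625
px=lambda a,b:(235+a/4.4,165+b/4.4)
for n,p,z in(('redback front flange top',(281,281),.064),('blue seam',(306,405),.064),('must seam',(270,144),.064),('front inner edge floor',(680,232),.02),('redback wind c',(195,286),.0625)): print(n,back(f,px(*p),z).round(4))
s=readout.get_state(); R=cv2.Rodrigues(np.array(s['orientation']))[0]; print(s['ee_pos'],'toolx',R[:,0].round(3),'y',R[:,1].round(3),s['grip_width'])
T=rt[:2]-U*.075; print('delta', delta([*T,.231]))
E
```

```text
reel [ 0.55701439 -0.09377765  0.121     ]
redback front flange top [0.5275 0.0763 0.064 ]
blue seam [0.4569 0.0619 0.064 ]
must seam [0.6066 0.083  0.064 ]
front inner edge floor [ 0.5643 -0.1545  0.02  ]
redback wind c [0.5249 0.125  0.0625]
[ 0.28294958 -0.55728632  0.23158251] toolx [0.892 0.453 0.   ] y [ 0.453 -0.892 -0.   ] 1.0006927706518067
delta [ 428.7 -218.7    0.6]invalid input
```

```bash
python3 -m crank '[{"x":0,"y":0,"z":0,"ax":0,"ay":0,"az":6.7,"fingers":-1},{"x":0,"y":0,"z":0,"ax":0,"ay":0,"az":6.7,"fingers":-1},{"x":0,"y":0,"z":0,"ax":0,"ay":0,"az":6.7,"fingers":-1}]' 20; python3 - <<'E'
from h import *
s=readout.get_state(); R=cv2.Rodrigues(np.array(s['orientation']))[0]; print(s['ee_pos'],'toolx',R[:,0].round(3),'y',R[:,1].round(3),s['grip_width'])
print('delta', delta([.5661,-.168,.231]))
E
```

```text
time_s: 1.6
ee_pos: [0.2829, -0.5573, 0.2316]
orientation: [-3.136, -0.178, 0.0]
ft_force: [-0.9, -0.4, 1.0]
grip_width: 0.804
grasp_force: 0.0
[ 0.28293231 -0.55727439  0.23156151] toolx [ 0.994  0.113 -0.   ] y [ 0.113 -0.994 -0.   ] 0.8039297039706242
delta [ 325.3 -354.8    0.6]
```

```bash
python3 -m crank '[{"x":23,"y":-25,"z":0,"ax":0,"ay":0,"az":0,"fingers":-1},{"x":23,"y":-25,"z":0,"ax":0,"ay":0,"az":0,"fingers":-1},{"x":23,"y":-25,"z":0,"ax":0,"ay":0,"az":0,"fingers":-1},{"x":23,"y":-25,"z":0,"ax":0,"ay":0,"az":0,"fingers":-1},{"x":23,"y":-25,"z":0,"ax":0,"ay":0,"az":0,"fingers":-1},{"x":23,"y":-25,"z":0,"ax":0,"ay":0,"az":0,"fingers":-1},{"x":23,"y":-25,"z":0,"ax":0,"ay":0,"az":0,"fingers":-1},{"x":23,"y":-25,"z":0,"ax":0,"ay":0,"az":0,"fingers":-1},{"x":23,"y":-25,"z":0,"ax":0,"ay":0,"az":0,"fingers":-1},{"x":23,"y":-25,"z":0,"ax":0,"ay":0,"az":0,"fingers":-1}]' 20
python3 -m crank '[{"x":24,"y":-26,"z":0,"ax":0,"ay":0,"az":0,"fingers":-1},{"x":24,"y":-26,"z":0,"ax":0,"ay":0,"az":0,"fingers":-1},{"x":24,"y":-26,"z":0,"ax":0,"ay":0,"az":0,"fingers":-1},{"x":12,"y":-12,"z":0,"ax":0,"ay":0,"az":0,"fingers":-1},{"x":0,"y":0,"z":0,"ax":0,"ay":0,"az":0,"fingers":-1},{"x":0,"y":0,"z":0,"ax":0,"ay":0,"az":0,"fingers":-1}]'
python3 - <<'E'
from h import *
s=readout.get_state(); R=cv2.Rodrigues(np.array(s['orientation']))[0]
f=optics.grab_frame('wrist'); save(f,'w1'); M=np.array(f['mount'])
print(s['ee_pos'],'delta', delta([.5661,-.168,.231]))
K=np.array([[f['fx'],0,f['cx']],[0,f['fy'],f['cy']],[0,0,1]])
r=models.recognise('wrist','red_reel'); print(r[:2])
def wb(p,z):
    d=R@M[:3,:3]@np.linalg.inv(K)@[*p,1]; c=R@M[:3,3]+s['ee_pos']; return c+d*(z-c[2])/d[2]
im=f['image']; hsv=cv2.cvtColor(im,cv2.COLOR_RGB2HSV)
for q in r[:2]: print(wb(q['location'],.1))
for P in([.557,-.094,.121],[.538,.014,.016],[.57,-.15,.016]):
    c=np.linalg.inv(M)@[*(R.T@(np.array(P)-s['ee_pos'])),1]; q=K@c[:3]; print(P,q[:2]/q[2])
E
```

```text
time_s: 2.43
ee_pos: [0.4824, -0.2803, 0.2318]
orientation: [3.136, 0.187, 0.0]
ft_force: [0.8, -0.7, -0.6]
grip_width: 0.081
grasp_force: 0.0
time_s: 2.93
ee_pos: [0.5546, -0.1818, 0.2315]
orientation: [3.136, 0.19, -0.001]
ft_force: [-0.8, -0.3, 0.0]
grip_width: 0.005
grasp_force: 0.0
[ 0.55459733 -0.18179427  0.23147325] delta [ 13.7 -13.    0.5]
[{'location': [191.1, 204.8], 'score': 0.95}]
[ 0.55872505 -0.09339278  0.1       ]
[0.557, -0.094, 0.121] [182.5515863  214.16359106]
[0.538, 0.014, 0.016] [ 96.23405194 193.77008966]
[0.57, -0.15, 0.016] [283.46631424 180.58215135]
```

View pics/w1.png

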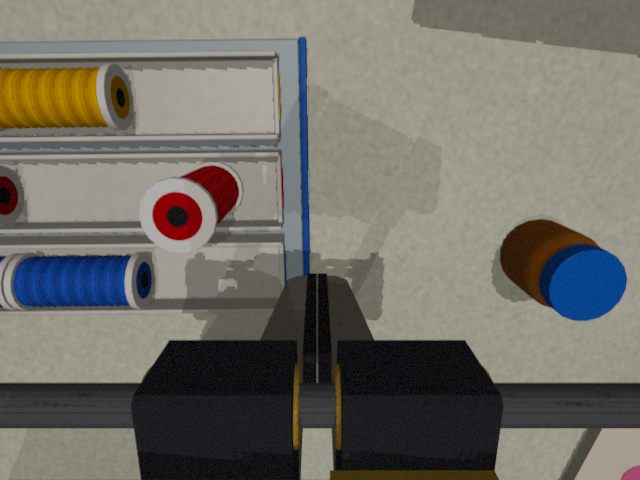

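The wrist view shows the flange centre at (178,216), where I predicted (182,214), so the position is confirmed to about 2 mm. The trough edges run level with the tool's y axis. Next I lower behind the reel's top.

```bash
python3 -m crank '[{"x":4,"y":-4,"z":30,"ax":0,"ay":0,"az":0,"fingers":-1},{"x":4,"y":-4,"z":30,"ax":0,"ay":0,"az":0,"fingers":-1},{"x":4,"y":-3,"z":30,"ax":0,"ay":0,"az":0,"fingers":-1},{"x":1,"y":0,"z":28,"ax":0,"ay":0,"az":0,"fingers":-1},{"x":0,"y":0,"z":0,"ax":0,"ay":0,"az":0,"fingers":-1},{"x":0,"y":0,"z":0,"ax":0,"ay":0,"az":0,"fingers":-1}]' 20
python3 - <<'E'
from h import *
s=readout.get_state(); R=cv2.Rodrigues(np.array(s['orientation']))[0]; print(s['ee_pos'],R[:,1].round(3))
print('contact-ish', delta([.5582+.122*.043,-.093-.9925*.043,s['ee_pos'][2]]))
E
```

```text
time_s: 3.53
ee_pos: [0.5645, -0.1707, 0.1128]
orientation: [-3.135, -0.185, 0.005]
ft_force: [-0.7, -0.1, 0.3]
grip_width: 0.007
grasp_force: 0.0
[ 0.56446311 -0.17071127  0.11282688] [ 0.117 -0.993 -0.001]
contact-ish [  3.1 -34.9   0. ]
```

```bash
python3 -m crank '[{"x":1,"y":-10,"z":0,"ax":0,"ay":0,"az":0,"fingers":-1},{"x":1,"y":-8,"z":0,"ax":0,"ay":0,"az":0,"fingers":-1},{"x":0,"y":-5,"z":0,"ax":0,"ay":0,"az":0,"fingers":-1},{"x":0,"y":-4,"z":0,"ax":0,"ay":0,"az":0,"fingers":-1},{"x":0,"y":-4,"z":0,"ax":0,"ay":0,"az":0,"fingers":-1},{"x":0,"y":-4,"z":0,"ax":0,"ay":0,"az":0,"fingers":-1},{"x":0,"y":-4,"z":0,"ax":0,"ay":0,"az":0,"fingers":-1},{"x":0,"y":-4,"z":0,"ax":0,"ay":0,"az":0,"fingers":-1},{"x":0,"y":-4,"z":0,"ax":0,"ay":0,"az":0,"fingers":-1},{"x":0,"y":-4,"z":0,"ax":0,"ay":0,"az":0,"fingers":-1}]'
python3 -m crank '[{"x":0,"y":-4,"z":0,"ax":0,"ay":0,"az":0,"fingers":-1},{"x":0,"y":-4,"z":0,"ax":0,"ay":0,"az":0,"fingers":-1}]'
python3 - <<'E'
from h import *
a=optics.grab_frame('side')['image'][180:330,210:390]; b=optics.grab_frame('top')['image'][165:315,235:415]
cv2.imwrite('pics/p1.png',cv2.resize(np.hstack([a,b])[:,:,::-1],None,fx=2.2,fy=2.2))
E
```

```text
time_s: 4.37
ee_pos: [0.5619, -0.1188, 0.1136]
orientation: [3.136, 0.187, 0.0]
ft_force: [-0.7, -0.3, -0.3]
grip_width: 0.003
grasp_force: 0.2
time_s: 4.53
ee_pos: [0.5609, -0.1108, 0.1136]
orientation: [-3.136, -0.187, 0.0]
ft_force: [1.4, -0.2, 0.7]
grip_width: 0.005
grasp_force: 0.1
```

View pics/p1.png

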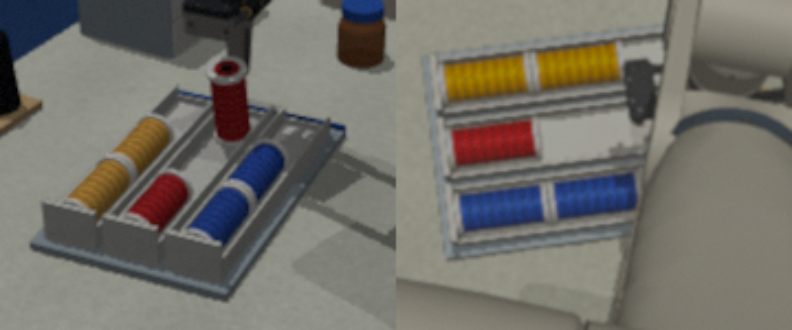

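In the left half (side view), the finger at (238,50) is against the back of the reel's top at (228,70), and the reel is just starting to lean. I'll keep pushing.

```bash
python3 -m crank '[{"x":0,"y":-4,"z":0,"ax":0,"ay":0,"az":0,"fingers":-1},{"x":0,"y":-4,"z":0,"ax":0,"ay":0,"az":0,"fingers":-1},{"x":0,"y":-4,"z":0,"ax":0,"ay":0,"az":0,"fingers":-1},{"x":0,"y":-4,"z":0,"ax":0,"ay":0,"az":0,"fingers":-1},{"x":0,"y":-4,"z":0,"ax":0,"ay":0,"az":0,"fingers":-1},{"x":0,"y":-4,"z":0,"ax":0,"ay":0,"az":0,"fingers":-1},{"x":0,"y":-4,"z":0,"ax":0,"ay":0,"az":0,"fingers":-1}]'
python3 - <<'E'
from h import *
a=optics.grab_frame('side')['image'][180:330,210:390]; f=optics.grab_frame('wrist')['image']
cv2.imwrite('pics/p2.png',np.hstack([cv2.resize(a,(400,330)),cv2.resize(f,(400,330))])[:,:,::-1])
E
```

```text
time_s: 5.22
ee_pos: [0.5576, -0.0828, 0.1136]
orientation: [-3.136, -0.187, 0.0]
ft_force: [-0.5, 0.1, 0.2]
grip_width: 0.002
grasp_force: 0.0
```

View pics/p2.png

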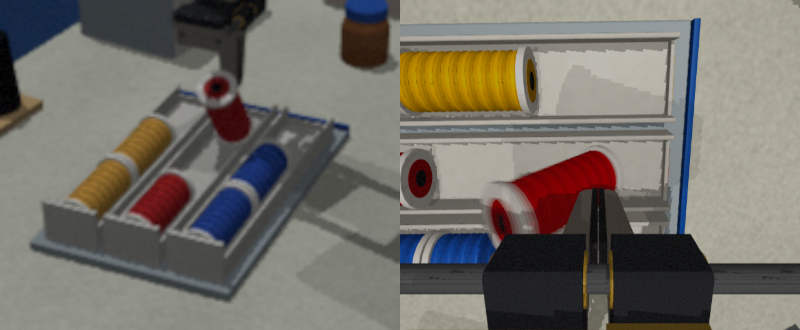

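The reel is falling forward: its top flange is motion-blurred at (505,215) in the right half. I'll let it settle, then look.

```bash
python3 -m crank '[{"x":0,"y":0,"z":0,"ax":0,"ay":0,"az":0,"fingers":-1},{"x":0,"y":3,"z":0,"ax":0,"ay":0,"az":0,"fingers":-1},{"x":0,"y":8,"z":0,"ax":0,"ay":0,"az":0,"fingers":-1},{"x":0,"y":15,"z":0,"ax":0,"ay":0,"az":0,"fingers":-1},{"x":0,"y":20,"z":0,"ax":0,"ay":0,"az":0,"fingers":-1},{"x":0,"y":15,"z":0,"ax":0,"ay":0,"az":0,"fingers":-1},{"x":0,"y":0,"z":0,"ax":0,"ay":0,"az":0,"fingers":-1},{"x":0,"y":0,"z":0,"ax":0,"ay":0,"az":0,"fingers":-1}]'
cat >> h.py <<'E'
def wrist(name):
    s=readout.get_state(); R=cv2.Rodrigues(np.array(s['orientation']))[0]
    f=optics.grab_frame('wrist'); save(f,name); M=np.array(f['mount'])
    K=np.array([[f['fx'],0,f['cx']],[0,f['fy'],f['cy']],[0,0,1]])
    def wb(p,z):
        d=R@M[:3,:3]@np.linalg.inv(K)@[*p,1]; c=R@M[:3,3]+s['ee_pos']; return (c+d*(z-c[2])/d[2]).round(4)
    return s,f,wb
E
python3 - <<'E'
from h import *
s,f,wb=wrist('w2')
for n in('red_reel','red_back_reel'):
    for r in models.outline_of('wrist',n)[:2]:
        m=r['mask']; ys,xs=np.nonzero(m); print(n,round(r['score'],2),xs.min(),xs.max(),ys.min(),ys.max(),wb(r['location'],.055))
E
```

```text
time_s: 5.98
ee_pos: [0.5648, -0.145, 0.1135]
orientation: [-3.136, -0.183, 0.0]
ft_force: [0.2, -0.7, 0.4]
grip_width: 0.003
grasp_force: 0.0
red_reel 0.79 0 184 206 294 [ 0.5546 -0.027   0.055 ]
```

View pics/w2.png

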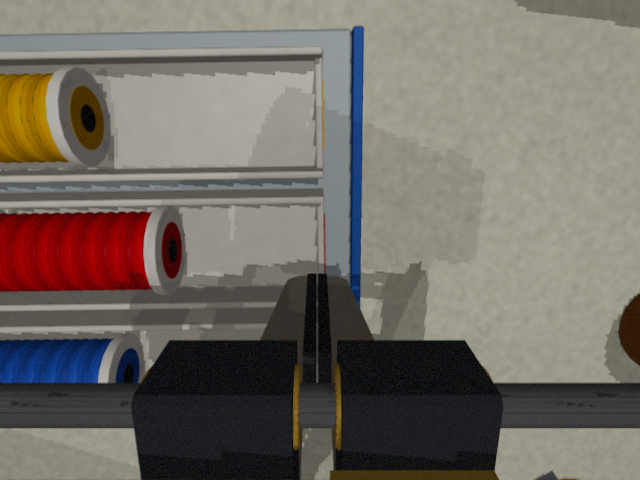

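The reel now lies flat and lengthwise. Its rear end face is centred at about (173,250), and the inner walls are at rows 206 and 303. Next I work out the descent and push distance.

```bash
python3 - <<'E'
from h import *
s,f,wb=wrist('w3')
e=wb((173,250),.041); print('end',e)
a=wb((220,206),.04);b=wb((220,303),.04);print('walls',a,b,np.linalg.norm(a-b))
print('lip',wb((322,255),.026))
c=(a+b)/2; print('mid',c,s['ee_pos'], 'delta to mid',delta([*c[:2],.051]),'delta to end',delta([*e[:2],.051]))
# need: home rear end at trough x=-45 => back reel front face (x=60) -105
O=np.array([.530,.0745])-.061*U; print('home rear end',O-.0455*U,'delta',delta([*(O-.0455*U),.051]))
E
```

```text
end [ 0.5559 -0.0623  0.041 ]
walls [ 0.5842 -0.087   0.04  ] [ 0.526  -0.0904  0.04  ] 0.05829922812525054
lip [ 0.5581 -0.1471  0.026 ]
mid [ 0.5551 -0.0887  0.04  ] [ 0.56459122 -0.14352322  0.11346718] delta to mid [ -3.  -55.4  62.5] delta to end [  1.  -81.5  62.5]
home rear end [ 0.54297909 -0.03120617] delta [  -8.2 -113.9   62.5]
```

```bash
python3 -m crank '[{"x":-1,"y":-16,"z":0,"ax":0,"ay":0,"az":0,"fingers":-1},{"x":-1,"y":-16,"z":0,"ax":0,"ay":0,"az":0,"fingers":-1},{"x":-1,"y":-16,"z":0,"ax":0,"ay":0,"az":0,"fingers":-1},{"x":0,"y":0,"z":20,"ax":0,"ay":0,"az":0,"fingers":-1},{"x":0,"y":0,"z":20,"ax":0,"ay":0,"az":0,"fingers":-1},{"x":0,"y":0,"z":12,"ax":0,"ay":0,"az":0,"fingers":-1},{"x":0,"y":0,"z":10,"ax":0,"ay":0,"az":0,"fingers":-1},{"x":0,"y":0,"z":0,"ax":0,"ay":0,"az":0,"fingers":-1},{"x":0,"y":0,"z":0,"ax":0,"ay":0,"az":0,"fingers":-1}]'
python3 -m crank '[{"x":0,"y":-5,"z":0,"ax":0,"ay":0,"az":0,"fingers":-1},{"x":0,"y":-5,"z":0,"ax":0,"ay":0,"az":0,"fingers":-1},{"x":0,"y":-4,"z":0,"ax":0,"ay":0,"az":0,"fingers":-1},{"x":0,"y":-4,"z":0,"ax":0,"ay":0,"az":0,"fingers":-1},{"x":0,"y":-3,"z":0,"ax":0,"ay":0,"az":0,"fingers":-1},{"x":0,"y":-3,"z":0,"ax":0,"ay":0,"az":0,"fingers":-1},{"x":0,"y":-3,"z":0,"ax":0,"ay":0,"az":0,"fingers":-1},{"x":0,"y":-3,"z":0,"ax":0,"ay":0,"az":0,"fingers":-1}]'
python3 - <<'E'
from h import *
f=optics.grab_frame('side'); s,g,wb=wrist('w4')
cv2.imwrite('pics/p4.png',np.hstack([cv2.resize(f['image'][180:330,210:390],(400,330)),cv2.resize(g['image'],(400,330))])[:,:,::-1])
E
```

```text
time_s: 6.93
ee_pos: [0.556, -0.0965, 0.0513]
orientation: [-3.136, -0.187, 0.001]
ft_force: [0.5, 0.1, -0.3]
grip_width: 0.005
grasp_force: 0.0
time_s: 7.6
ee_pos: [0.5528, -0.0666, 0.0517]
orientation: [3.136, 0.187, 0.001]
ft_force: [0.4, -1.5, 1.0]
grip_width: 0.007
grasp_force: 0.8
```

View pics/p4.png

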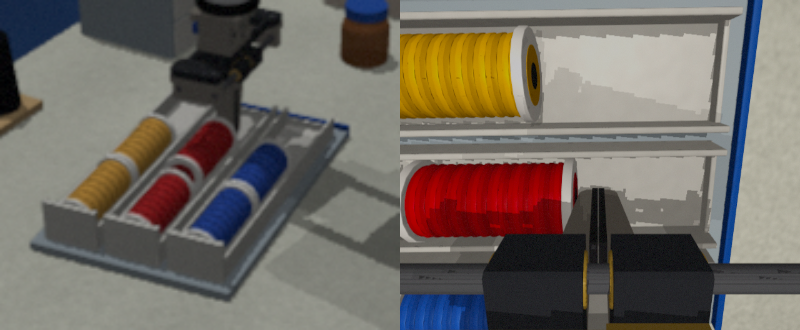

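The finger is now against the reel's rear, and a gap to the back reel still shows at (190,168) in the left half. I'll push on gently and watch the force.

```bash
python3 -m crank '[{"x":0,"y":-3,"z":0,"ax":0,"ay":0,"az":0,"fingers":-1},{"x":0,"y":-3,"z":0,"ax":0,"ay":0,"az":0,"fingers":-1},{"x":0,"y":-3,"z":0,"ax":0,"ay":0,"az":0,"fingers":-1},{"x":0,"y":-3,"z":0,"ax":0,"ay":0,"az":0,"fingers":-1},{"x":0,"y":-2,"z":0,"ax":0,"ay":0,"az":0,"fingers":-1},{"x":0,"y":-2,"z":0,"ax":0,"ay":0,"az":0,"fingers":-1}]'
python3 - <<'E'
from h import *
f=optics.grab_frame('side'); s,g,wb=wrist('w5')
cv2.imwrite('pics/p5.png',np.hstack([cv2.resize(f['image'][210:310,220:340],(400,330),interpolation=cv2.INTER_CUBIC),cv2.resize(g['image'],(400,330))])[:,:,::-1])
E
```

```text
time_s: 8.2
ee_pos: [0.5506, -0.0506, 0.0516]
orientation: [-3.136, -0.187, 0.0]
ft_force: [1.1, -1.8, 0.3]
grip_width: 0.007
grasp_force: 0.4
```

View pics/p5.png

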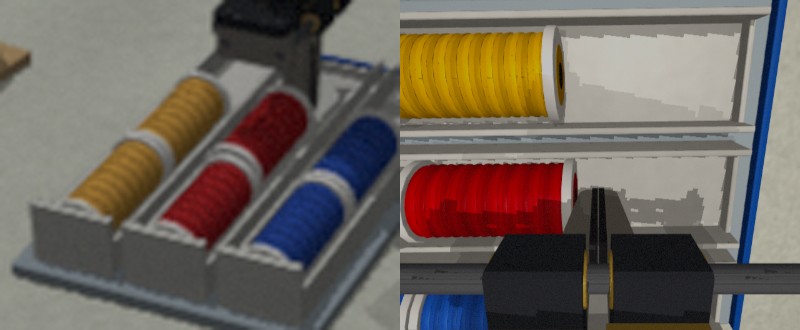

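The gap is nearly closed, with white flanges almost touching at (240,160) in the left half. I'll finish in 1 mm steps and look for the force rise.

```bash
for i in 1 2 ; do :; done; python3 -m crank '[{"x":0,"y":-1,"z":0,"ax":0,"ay":0,"az":0,"fingers":-1},{"x":0,"y":-1,"z":0,"ax":0,"ay":0,"az":0,"fingers":-1},{"x":0,"y":-1,"z":0,"ax":0,"ay":0,"az":0,"fingers":-1}]'
python3 -m crank '[{"x":0,"y":-1,"z":0,"ax":0,"ay":0,"az":0,"fingers":-1},{"x":0,"y":-1,"z":0,"ax":0,"ay":0,"az":0,"fingers":-1}]'
```

```text
time_s: 8.55
ee_pos: [0.5504, -0.048, 0.0516]
orientation: [3.136, 0.187, 0.0]
ft_force: [-0.3, -1.2, -0.3]
grip_width: 0.004
grasp_force: 0.4
time_s: 8.72
ee_pos: [0.5501, -0.0459, 0.0516]
orientation: [-3.136, -0.187, 0.0]
ft_force: [0.8, -1.7, 0.8]
grip_width: 0.007
grasp_force: 0.4
```

```bash
python3 -m crank '[{"x":0,"y":-1,"z":0,"ax":0,"ay":0,"az":0,"fingers":-1},{"x":0,"y":-1,"z":0,"ax":0,"ay":0,"az":0,"fingers":-1}]'
python3 - <<'E'
from h import *
f=optics.grab_frame('side')
cv2.imwrite('pics/p6.png',cv2.resize(f['image'][215:305,225:335],(770,600),interpolation=cv2.INTER_CUBIC)[:,:,::-1])
E
```

```text
time_s: 8.88
ee_pos: [0.5499, -0.0439, 0.0516]
orientation: [3.136, 0.187, -0.0]
ft_force: [-0.5, -0.6, 0.0]
grip_width: 0.008
grasp_force: 0.4
```

View pics/p6.png

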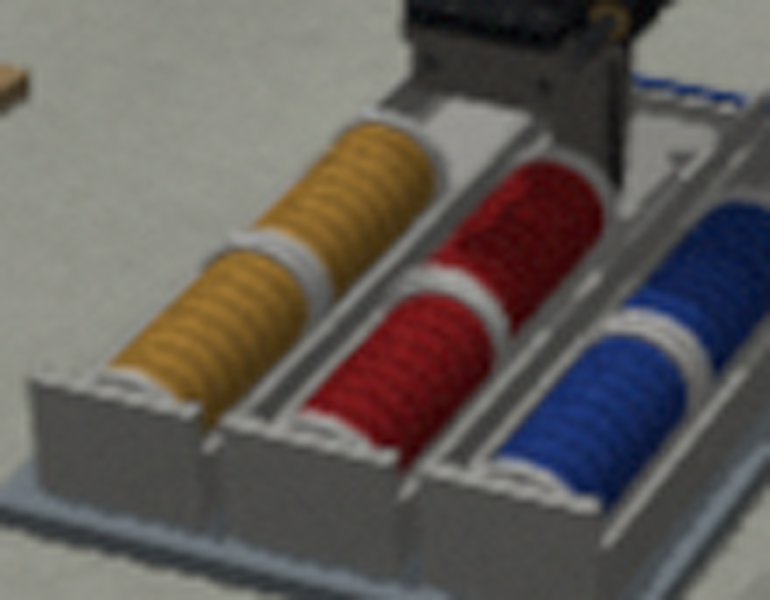

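The red seam at (460,300) is now as tight as the mustard and blue ones. I'll nudge 2 mm more to feel for contact.

```bash
python3 -m crank '[{"x":0,"y":-1,"z":0,"ax":0,"ay":0,"az":0,"fingers":-1},{"x":0,"y":0,"z":0,"ax":0,"ay":0,"az":0,"fingers":-1}]'
python3 -m crank '[{"x":0,"y":-1,"z":0,"ax":0,"ay":0,"az":0,"fingers":-1},{"x":0,"y":0,"z":0,"ax":0,"ay":0,"az":0,"fingers":-1}]'
```

```text
time_s: 9.1
ee_pos: [0.5497, -0.0428, 0.0516]
orientation: [-3.136, -0.187, 0.0]
ft_force: [-0.2, -0.2, 0.6]
grip_width: 0.005
grasp_force: 0.2
time_s: 9.27
ee_pos: [0.5497, -0.0419, 0.0516]
orientation: [3.136, 0.187, -0.0]
ft_force: [0.1, -0.3, -0.5]
grip_width: 0.008
grasp_force: 0.4
```

```bash
python3 -m crank '[{"x":0,"y":-1,"z":0,"ax":0,"ay":0,"az":0,"fingers":-1},{"x":0,"y":0,"z":0,"ax":0,"ay":0,"az":0,"fingers":-1}]'
python3 -m crank '[{"x":0,"y":-1,"z":0,"ax":0,"ay":0,"az":0,"fingers":-1},{"x":0,"y":0,"z":0,"ax":0,"ay":0,"az":0,"fingers":-1}]'
python3 - <<'E'
from h import *
f=optics.grab_frame('side'); s,g,wb=wrist('w7')
for i in range(1):
    a=f['image'][215:305,225:335]
cv2.imwrite('pics/p7.png',np.hstack([cv2.resize(a,(440,360),interpolation=cv2.INTER_CUBIC),cv2.resize(g['image'][200:440,:360],(360,360))[:,:]])[:,:,::-1])
for n in('red_reel','red_back_reel','blue_back_reel','mustard_back_reel'):
    for r in models.recognise('side',n)[:2]: print(n,round(r['score'],2),r['location'],back(f,r['location'],.045).round(3))
E
```

```text
time_s: 9.43
ee_pos: [0.5496, -0.0416, 0.0516]
orientation: [3.135, 0.188, 0.0]
ft_force: [-0.4, -6.4, -0.5]
grip_width: 0.002
grasp_force: 2.7
time_s: 9.6
ee_pos: [0.5497, -0.0415, 0.0517]
orientation: [3.134, 0.188, 0.001]
ft_force: [0.9, -11.1, -0.8]
grip_width: 0.008
grasp_force: 5.6
red_reel 0.6 [299.5, 246.5] [ 0.557 -0.008  0.045]
red_back_reel 0.9 [281.8, 272.7] [0.527 0.121 0.045]
blue_back_reel 0.79 [310.1, 281.5] [0.446 0.118 0.045]
mustard_back_reel 0.96 [255.9, 264.5] [0.605 0.123 0.045]
mustard_back_reel 0.69 [375.7, 195.0] [ 0.521 -0.387  0.045]
```

View pics/p7.png

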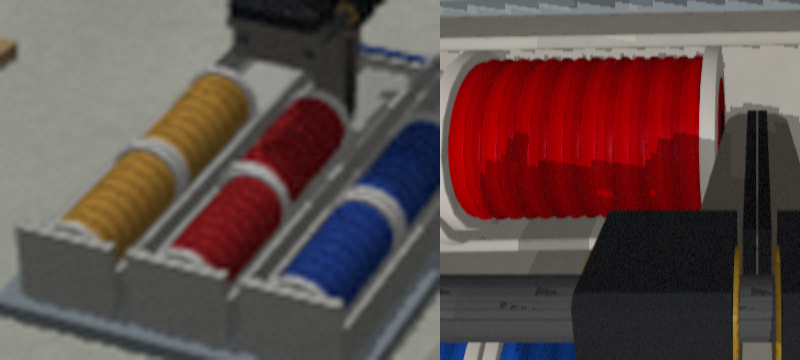

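The force rose to 11 N with no further travel, so the row is closed against the stop. I'll back off gently, lift clear and hand in.

```bash
python3 -m crank '[{"x":0,"y":2,"z":0,"ax":0,"ay":0,"az":0,"fingers":-1},{"x":0,"y":4,"z":0,"ax":0,"ay":0,"az":0,"fingers":-1},{"x":0,"y":12,"z":0,"ax":0,"ay":0,"az":0,"fingers":-1},{"x":0,"y":12,"z":0,"ax":0,"ay":0,"az":0,"fingers":-1},{"x":0,"y":0,"z":-20,"ax":0,"ay":0,"az":0,"fingers":-1},{"x":0,"y":0,"z":-30,"ax":0,"ay":0,"az":0,"fingers":-1},{"x":0,"y":0,"z":-30,"ax":0,"ay":0,"az":0,"fingers":-1},{"x":0,"y":0,"z":-20,"ax":0,"ay":0,"az":0,"fingers":-1},{"x":0,"y":0,"z":0,"ax":0,"ay":0,"az":0,"fingers":-1},{"x":0,"y":0,"z":0,"ax":0,"ay":0,"az":0,"fingers":-1}]'
python3 - <<'E'
from h import *
f=optics.grab_frame('side'); s,g,wb=wrist('w8')
cv2.imwrite('pics/p8.png',np.hstack([cv2.resize(f['image'][215:305,225:335],(400,330),interpolation=cv2.INTER_CUBIC),cv2.resize(g['image'],(400,330))])[:,:,::-1])
E
```

```text
time_s: 10.73
ee_pos: [0.5538, -0.0707, 0.1527]
orientation: [3.136, 0.186, 0.004]
ft_force: [0.3, 0.1, -0.1]
grip_width: 0.004
grasp_force: 0.0
```

View pics/p8.png

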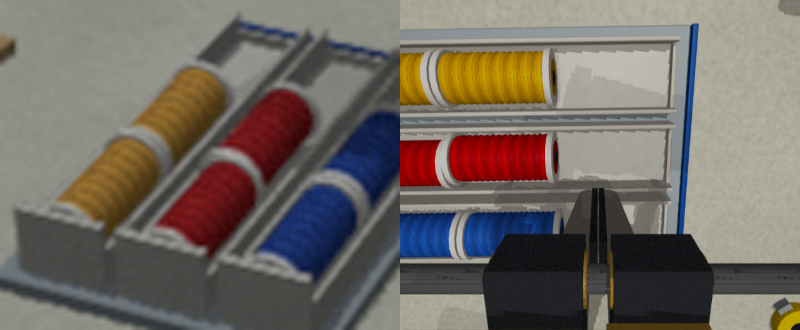

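The red row is closed up (seam at (445,160)), straight, and in line with the other rows, and the gripper is clear.

```bash
python3 -c "
from workcell import ticket
print(ticket.sign_off())"
```

```text
the job is handed in; nothing more can be done
None
```

The job is handed in: the red reel was pushed over with shut fingers, lies lengthwise in its trough and is closed up against the other red reel and the back stop (peak wrist reading about 11 N, about 11 s used); the sign-off call returned no verdict.

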